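Clip the rolling pin into its rack and pull-test it before the table is folded up

TASK

The leaf of this wall table is about to be folded up, so the loose rolling pin has to be held fast: press it gently down into the two spring clips of its rack until both handles are fully home on their pads. Then pull straight up on it and let the force build until you feel about 15 N (never over 20 N), hold that for about a second to prove that the clips keep it, then let go, leaving the pin in its clips. Leave everything else on the table where it stands.

Things in the scene. Friction and masses are not known exactly. Their poses are not given: they have to be found in the camera images.
- pin_center (a point): centre of the beech rolling pin, on its axis. It lies along its own y: barrel 45 mm in diameter and 190 mm long, a turned handle 24 mm in diameter reaching 74 mm past each end of it (339 mm overall, about 0.28 kg). It lies loose on the table, centre 22.5 mm up, and can roll (x and z turn with it). Either end may go in either clip
- pin_end_a (a point): on the pin's axis, 122 mm from its centre towards its own +y: the part of that handle that goes into a clip
- pin_end_b (a point): the same on the other handle, 122 mm from its centre towards its own -y
- rolling_pin: the rolling pin as a whole, origin at its centre as pin_center
- rack_home (a point): where the pin's centre is when it is fully home in the rack: midway between the two clips, 59 mm above the table. The pin then lies level along this y axis; z is up; x is across the rack
- rack: the rolling-pin rack, a beech board 62 mm (x) by 350 mm (y) by 16 mm lying on the table, with two posts 122 mm either side of its middle along y, each with a cork pad and a spring clip; 0.36 kg in all. Origin at the middle of its underside. Pulled up, it rises by the play of 1.5 to 5.5 mm and stops firmly under the lips of its shoes. The clips keep a straight pull of 22 N and let go at some 25 to 40 N, after 1 to 3 mm of give
- shoes: two brass end shoes screwed to the table, 74 mm (x) wide, 30 mm tall, that hold the rack's ends: 1.5 to 2 mm of play sideways, and above each end a hold-down lip, 3 mm thick, that slides on the shoe and is locked by a knurled screw. Both lips are set alike, anywhere from 1.5 to 5.5 mm above the board, a different height each time. Origin on the table midway between the shoes, axes as the rack's
- clip_l_home (a point): axis of a seated handle in the clip on the rack's +y side, 59 mm above the table. The clip is a C of sprung steel 18 mm wide along y, open at the top, mouth flared to about 32 mm, neck 15 mm, tips 80 mm above the table. A centred handle meets the lips about 20 mm above home, pushes hardest some 14 mm above it (7 to 14 N for both clips together), then snaps down on its pad
- clip_r_home (a point): the same in the clip on the rack's -y side
- pad_l: cork pad under the handle in the clip on the rack's +y side, 13 by 20 mm, its top 47 mm above the table; origin at the middle of its underside, 5 mm below. It is a firm stop
- pad_r: the same on the rack's -y side
- glass_jar: bystander: glass storage jar with flip-top lid and wire bail, 100 mm in diameter, 168 mm tall; origin at its foot
- pitcher: bystander: small white ceramic pitcher, about 86 mm in diameter and 105 mm tall, with a handle; origin at its foot
- pastry_wheel: bystander: pastry wheel with steel disc 56 mm in diameter and a wooden handle, 190 mm long, lying along its x; origin on the table near its middle
- biscuit_cutter: bystander: plain steel ring cutter, 64 mm in diameter, 35 mm tall; origin at its foot
- wooden_spoon: bystander: wooden spoon 240 mm long lying along its x
- egg_bowl: bystander: ceramic bowl, 116 mm in diameter, 50 mm tall; origin at its foot
- sugar_shaker: bystander: glass shaker with steel cap, 48 mm in diameter, 90 mm tall; origin at its foot

How it is judged:
On the way, in this order (a step that is already met when the one before it is completed fails the run):
1. the rolling pin lies home in both clips of the rack: both handles down on their pads (within 2 mm) (x of pin_end_a in the frame of rack_home between -0.004 and 0.004 m and z of pin_end_a in the frame of rack_home between -0.004 and 0.002 m and x of pin_end_b in the frame of rack_home between -0.004 and 0.004 m and z of pin_end_b in the frame of rack_home between -0.004 and 0.002 m and y of pin_center in the frame of rack_home between -0.018 and 0.018 m), for 0.2 s.
2. the pin, kept by both clips (under 3 mm up), is pulled up with 10.5 to 21 N in the hand for 0.5 s: the rack bears on the lips of its shoes with 4 to 15.5 N (the pull less some 6 N of weight) (x of pin_end_a in the frame of rack_home between -0.004 and 0.004 m and z of pin_end_a in the frame of rack_home between -0.004 and 0.003 m and x of pin_end_b in the frame of rack_home between -0.004 and 0.004 m and z of pin_end_b in the frame of rack_home between -0.004 and 0.003 m and y of pin_center in the frame of rack_home between -0.018 and 0.018 m and contact force between rack and shoes between 4 and 15.5 N), for 0.5 s.
At the end, for the whole second after the job is handed in: after the pull test the rolling pin is let go and at rest in its rack, fully home in both clips: each handle within 2 mm of its seated height and 4 mm sideways, centred along the rack within 18 mm; either end may be in either clip (all of step 1 and linear speed of rolling_pin below 0.01 m/s and angular speed of rolling_pin below 0.1 rad/s); the robot touches nothing.
It fails at once if the pin is pulled upward so hard (over 21 N in the hand) that the rack bears on its shoes with more than 15.5 N (contact force between rack and shoes above 15.5 N).
It fails at once if a handle is pressed on its cork pad with more than 25 N (a push of some 40 N on the pin) (contact force between rolling_pin and pad_l above 25 N or contact force between rolling_pin and pad_r above 25 N).
It fails at once if a bystander is moved by more than 25 mm (distance of any of glass_jar, pitcher, pastry_wheel, biscuit_cutter, wooden_spoon, egg_bowl, sugar_shaker from where it was at the start of the episode above 0.025 m).
It also fails if it takes over 58 s, if anything falls off the work surface, if the arm or the gripper's body presses on something with over 40 N, if the wrist force passes 120 N, or if a joint passes its speed limit or range.

ROBOT

A 6-joint arm with a two-finger parallel gripper is mounted at the origin on the work surface. World frame = base frame: x ahead of the robot, y to its left, z up, the work surface at z = 0. Lengths are in m, angles in rad, forces in N, time in s.
With the tool pointing down it reaches from about 0.375 to 0.9 m from the base axis. Payload 3.1 kg.
Tool frame: the origin (TCP) lies on the front face of the gripper's body, between the roots of the fingers; the fingertips stand 73 mm ahead of it and the grasp point (between the pads) lies 54 mm ahead of it (manip.tips_ahead is the distance from the TCP to the fingertips, in m); z points along the fingers, y is the line along which they close (so a half turn about z gives the same grasp; the last joint's range is limited). The gripper opens to 85 mm and grips with 20 to 120 N. Pads are 22 mm wide; open, the fingers measure 114 mm over their backs; the gripper's body (76 mm by 85 mm) begins 54 mm behind the grasp point. The pads swing forward as they close: fully open they stand 13 mm farther back than shut.
Start: joints at [0.975, 0.527, 1.433, -0, 1.181, -0.178], TCP at [0.254, 0.571, 0.304] pointing down, gripper open.
Joint ranges: [-3.08, 3.08], [-0.75, 2.2], [0.22, 2.44], [-1.43, 4.57], [0, 2.65], [-2.85, 2.85]. Speed limits (rad/s): [2.79, 2.79, 3.14, 3.14, 3.14, 3.14].

INTERFACE

Orientations are given as a unit quaternion [x, y, z, w].
In Python, from station import sense, eyes, workorder, manip gives the robot as it stands.
- The arm moves only by the shell command python3 -m inch 'ROWS' [OPENING] [FORCE]. ROWS is JSON, a list of rows, each an object of numbers: "dx", "dy", "dz": the shift along the tool's x, y, z in cm; "wx", "wy", "wz": the turn, a rotation vector about the tool's x, y, z in degrees. In form: [{"dx": .., "dy": .., "dz": .., "wx": .., "wy": .., "wz": ..}, ...]. A call has 1 to 10 rows; each row shifts and turns the commanded pose from where the row before left it, along the tool's axes as they then stand; what a row does not reach is not made up. A row lasts 1/8 s, in which the tool goes at most 62.5 mm and 10.7 degrees, less where a joint would pass 70% of its speed; a pose out of reach is approached as far as the arm can. A call with a gripper value outside its range is refused whole. OPENING is the opening, from 0 (shut) to 1 (fully open), set as the call begins (- or left out, the last holds). The fingers move at their own pace and stop on an object; FORCE is the grip in N (left out, the last holds). Time passes only in rows, so rows that do not move let the fingers close. It gives the time, the measured TCP pose, the force, the opening and the grip force at its end, in the units of the state.
- sense(): the state, without advancing time (a new reading comes with each control period).
- eyes.snapshot(name): name is "scene" or "top" or "wrist"; returns the picture (420x560x3 uint8, red, green, blue); there is no depth.
- eyes.camera_params(name): a dict with "fx", "fy", "cx", "cy" (pixels), "rvec" (rotation vector, rad) and "tvec" (3), from world to camera coordinates, as OpenCV has them. Camera axes: x right, y down, z forward; pixel columns grow to the right and rows downward; lengths in m; the calibration is good to about 2 mm. A picture is of the moment at which its call begins: read the wrist's pose just before it. camera_params takes no time and is no camera call; for the wrist camera it gives the pose at the moment of the call.
- workorder.sign_off(): hands the job in; it is judged then, once.
The state is a dict: "t": time; "q": joint angles; "qd": joint speeds; "tau": joint torques, N m; "tcp_pos": TCP position; "tool_rot": TCP orientation; "force": force on the tool from outside, world axes, zero at the start; "ft_torque": the same for the moment, N m; "finger_gap": opening from 0.0 (shut) to 1.0 (fully open); "gripper_force": force on a finger pad.
Only numpy, scipy, OpenCV 4.12 (cv2) and the standard library are available. Lean on these libraries where they do the work, as an engineer would, in place of code of your own. Each camera call takes 0.05 s, during which the arm holds its last target. There are 200 camera calls.

## Working session

There is one attempt and no reset: what is moved stays moved. The work goes in short steps, Python scripts to look and compute and a shell command to move; the robot and the scene stay as the last step left them, time stands still between calls to the robot, and variables do not carry over. Pictures are saved under pics/ and viewed, at most 10 in all, crops included, and the job is handed in when it is done.

```bash
mkdir -p pics; ls
python3 - <<'E'
from station import sense, eyes, workorder, manip
import cv2
s=sense()
print({k:s[k] for k in('t','tcp_pos','tool_rot','force','finger_gap')})
for n in('scene','top'):
    p=eyes.camera_params(n);print(n,p)
    cv2.imwrite(f'pics/{n}0.png',eyes.snapshot(n)[:,:,::-1])
E
```

```text
pics
{'t': 0.0, 'tcp_pos': array([0.25325473, 0.57078191, 0.30291701]), 'tool_rot': array([ 2.07384140e-01,  9.78258979e-01, -1.00811627e-03, -4.15170983e-04]), 'force': array([-0.79203875, -0.35525082,  0.00787028]), 'finger_gap': 1.0016739986011935}
scene {'fx': 413.46392509778457, 'fy': 413.46392509778457, 'cx': 271.8734288645266, 'cy': 210.6923820511937, 'rvec': array([ 1.32988214,  2.38286182, -0.7876849 ]), 'tvec': array([ 0.30342905, -0.35599484,  1.35358549])}
top {'fx': 397.54720905294636, 'fy': 397.54720905294636, 'cx': 277.2413178863634, 'cy': 209.5066253775077, 'rvec': array([ 2.1384762 , -2.1410848 ,  0.16569528]), 'tvec': array([-0.01202091,  0.56720506,  1.06511727])}
```

View pics/top0.png

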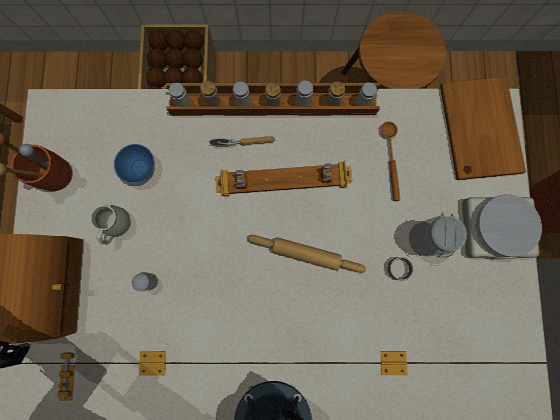

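View pics/scene0.png

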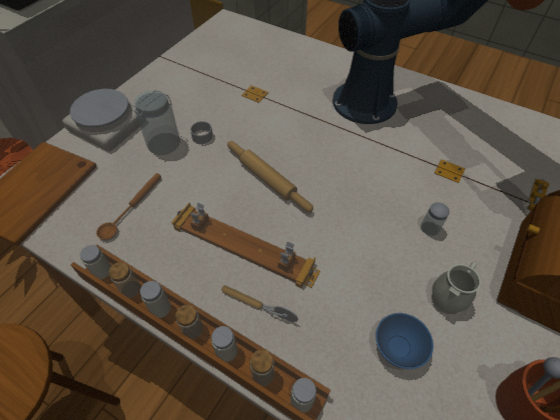

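The top view shows the pin from (249,238) to (364,268), the clips near (240,179) and (327,173), the robot base at the bottom, and free table between them. Next I'll zoom in and compute positions.

```bash
cat > h.py <<'E'
import numpy as np, cv2
from station import sense, eyes
from scipy.spatial.transform import Rotation as R
def P(n):
    p=eyes.camera_params(n); return p,R.from_rotvec(p['rvec']).as_matrix(),np.array(p['tvec'])
def px2w(n,uv,z,c=None):
    p,Rm,t=c or P(n); uv=np.atleast_2d(uv).astype(float)
    d=np.c_[(uv[:,0]-p['cx'])/p['fx'],(uv[:,1]-p['cy'])/p['fy'],np.ones(len(uv))]@Rm
    o=-Rm.T@t
    return o+d*((z-o[2])/d[:,2])[:,None]
def w2px(n,X,c=None):
    p,Rm,t=c or P(n); q=np.atleast_2d(X)@Rm.T+t
    return np.c_[q[:,0]/q[:,2]*p['fx']+p['cx'],q[:,1]/q[:,2]*p['fy']+p['cy']]
E
python3 - <<'E'
from h import *
im=cv2.imread('pics/top0.png')
c=im[150:280,205:375]; cv2.imwrite('pics/topz.png',cv2.resize(c,None,fx=4.6,fy=4.6,interpolation=cv2.INTER_CUBIC))
print('pin',px2w('top',[(249,238),(364,268),(270,245),(340,266)],.0225))
print('clips',px2w('top',[(240,179),(327,173)],.07))
hsv=cv2.cvtColor(im,cv2.COLOR_BGR2HSV)
m=((hsv[:,:,1]>80)).astype(np.uint8); m[:225]=0;m[285:]=0;m[:,:235]=0;m[:,380:]=0
n,l,st,ce=cv2.connectedComponentsWithStats(m); i=1+st[1:,4].argmax(); print(st[i],ce[i])
v,u=np.nonzero(l==i); w=px2w('top',np.c_[u,v],.0225)[:,:2]; 
mu=w.mean(0); e=np.linalg.eigh(np.cov((w-mu).T))[1][:,1]; s=(w-mu)@e
print('fit',mu,e,np.degrees(np.arctan2(e[1],e[0])),s.min(),s.max(),'mid',mu+e*(s.min()+s.max())/2)
E
```

```text
pin [[ 0.48953364  0.06688925  0.0225    ]
 [ 0.40563053 -0.25377083  0.0225    ]
 [ 0.46979489  0.00774886  0.0225    ]
 [ 0.41121326 -0.1871839   0.0225    ]]
clips [[ 0.64847015  0.0898971   0.07      ]
 [ 0.66512209 -0.15040947  0.07      ]]
[ 248  235  118   38 1507] [306.36098208 253.36164565]
fit [ 0.44641187 -0.0937478 ] [0.26468223 0.96433569] 74.65192856429042 -0.16842596830577708 0.16903694090530297 mid [ 0.44649272 -0.09345321]
```

View pics/topz.png

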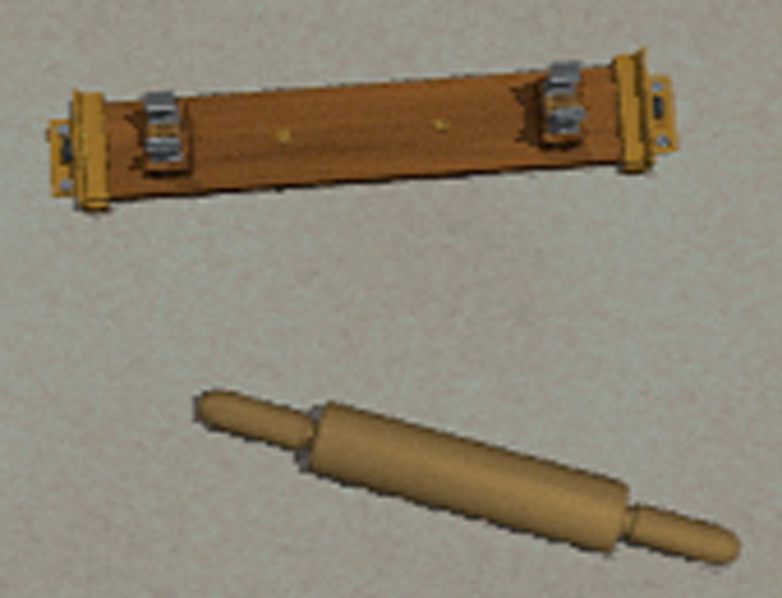

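Zoomed 4.6x: the clip mouths are at (162,132) and (564,98), and the visible board corners are at (106,103), (106,198), (615,66) and (615,165). The pin segmentation fit gives a length of 337.5 mm, so it is good.

```bash
cat >> h.py <<'E'
def delta(pos,xang):
    s=sense(); q=R.from_quat(s['tool_rot']); a=np.radians(xang)
    x=np.array([np.cos(a),np.sin(a),0]); z=np.array([0,0,-1.]); y=np.cross(z,x)
    T=R.from_matrix(np.c_[x,y,z])
    print('t',round(s['t'],2),'tcp',np.round(s['tcp_pos'],4),'F',np.round(s['force'],2),'shift cm',np.round(q.inv().apply(np.array(pos)-s['tcp_pos'])*100,2),'rot deg',np.round(np.degrees((q.inv()*T).as_rotvec()),2))
E
python3 - <<'E'
from h import *
f=lambda L:np.array(L)/4.6+[205,150]-0.4
cl=px2w('top',f([(162,132),(564,98)]),.078); print('clips',cl,cl.mean(0))
co=px2w('top',f([(106,103),(106,198),(615,66),(615,165)]),.016); print('corners',co,co.mean(0))
for a,b in((cl[0],cl[1]),(co[0],co[2]),(co[1],co[3])):
    d=a-b; print(np.linalg.norm(d[:2]),np.degrees(np.arctan2(d[1],d[0])))
delta([.4465,-.0935,.25],74.65)
E
```

```text
clips [[ 0.64855322  0.08964752  0.078     ]
 [ 0.66901299 -0.15008376  0.078     ]] [ 0.6587831  -0.03021812  0.078     ]
corners [[ 0.68217626  0.13133025  0.016     ]
 [ 0.62101533  0.1302146   0.016     ]
 [ 0.70579506 -0.19076537  0.016     ]
 [ 0.64169758 -0.1891668   0.016     ]] [ 0.66267106 -0.02959683  0.016     ]
0.24060276289538735 94.87806527236948
0.32296042626783095 94.19390977366888
0.3200503622444031 93.70514277132143
t 0.1 tcp [0.2533 0.5708 0.303 ] F [0.09 0.01 0.09] shift cm [-44.62 -52.87   5.39] rot deg [-1.000e-01  6.000e-02  8.141e+01]
```

```bash
python3 -m inch '[{"dx":-2,"dy":-2.4},{"dx":-3.8,"dy":-4.5},{"dx":-3.8,"dy":-4.5},{"dx":-3.8,"dy":-4.5},{"dx":-3.8,"dy":-4.5},{"dx":-3.8,"dy":-4.5},{"dx":-3.8,"dy":-4.5},{"dx":-3.8,"dy":-4.5},{"dx":-3.8,"dy":-4.5},{"dx":-3.8,"dy":-4.5}]' 1
python3 -m inch '[{"dx":-3.8,"dy":-4.5},{"dx":-3.8,"dy":-4.5},{"dx":-0.8,"dy":-0.9},{"wz":10.2},{"wz":10.2},{"wz":10.2},{"wz":10.2},{"wz":10.2},{"wz":10.2},{"wz":10.2}]'
python3 -m inch '[{"wz":10},{},{}]'
python3 - <<'E'
from h import *
delta([.4465,-.0935,.25],74.65)
c=P('wrist');print(c[0]); cv2.imwrite('pics/w1.png',eyes.snapshot('wrist')[:,:,::-1])
E
```

```text
t 0.1 tcp [0.2533 0.5708 0.303 ] F [0.09 0.01 0.09] shift cm [-44.62 -52.87   5.39] rot deg [-1.000e-01  6.000e-02  8.141e+01]
{'fx': 364.6154560854448, 'fy': 364.6154560854448, 'cx': 277.402563981262, 'cy': 207.67467415822293, 'rvec': array([-2.4367461 , -1.58525352, -0.21209819]), 'tvec': array([-0.62404183, -0.0345534 ,  0.3781639 ])}invalid input at $[0]: expected keys dx, dy, dz, wx, wy, wz
invalid input at $[0]: expected keys dx, dy, dz, wx, wy, wz
invalid input at $[0]: expected keys dx, dy, dz, wx, wy, wz
```

View pics/w1.png

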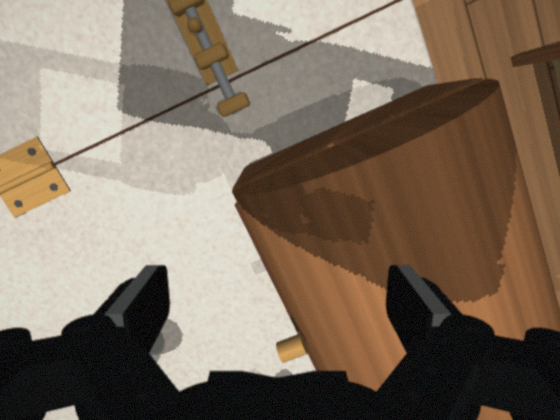

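All six keys are required. The wrist view shows the bread bin close under the fingers, so I'll go up first.

```bash
python3 -m inch '[{"dx":0,"dy":0,"dz":-3,"wx":0,"wy":0,"wz":0},{"dx":0,"dy":0,"dz":-3,"wx":0,"wy":0,"wz":0},{"dx":-3.8,"dy":-4.5,"dz":0,"wx":0,"wy":0,"wz":0},{"dx":-3.8,"dy":-4.5,"dz":0,"wx":0,"wy":0,"wz":0},{"dx":-3.8,"dy":-4.5,"dz":0,"wx":0,"wy":0,"wz":0},{"dx":-3.8,"dy":-4.5,"dz":0,"wx":0,"wy":0,"wz":0},{"dx":-3.8,"dy":-4.5,"dz":0,"wx":0,"wy":0,"wz":0},{"dx":-3.8,"dy":-4.5,"dz":0,"wx":0,"wy":0,"wz":0},{"dx":-3.8,"dy":-4.5,"dz":0,"wx":0,"wy":0,"wz":0},{"dx":-3.8,"dy":-4.5,"dz":0,"wx":0,"wy":0,"wz":0}]' 1
python3 -m inch '[{"dx":-3.8,"dy":-4.5,"dz":1,"wx":0,"wy":0,"wz":0},{"dx":-3.8,"dy":-4.5,"dz":1,"wx":0,"wy":0,"wz":0},{"dx":-3.8,"dy":-4.5,"dz":1,"wx":0,"wy":0,"wz":0},{"dx":-2.8,"dy":-3.4,"dz":1,"wx":0,"wy":0,"wz":0},{"dx":0,"dy":0,"dz":1,"wx":0,"wy":0,"wz":10.2},{"dx":0,"dy":0,"dz":1,"wx":0,"wy":0,"wz":10.2},{"dx":0,"dy":0,"dz":1,"wx":0,"wy":0,"wz":10.2},{"dx":0,"dy":0,"dz":1,"wx":0,"wy":0,"wz":10.2},{"dx":0,"dy":0,"dz":1,"wx":0,"wy":0,"wz":10.2},{"dx":0,"dy":0,"dz":1,"wx":0,"wy":0,"wz":10.2}]'
python3 -m inch '[{"dx":0,"dy":0,"dz":1,"wx":0,"wy":0,"wz":10.2},{"dx":0,"dy":0,"dz":0.4,"wx":0,"wy":0,"wz":10},{"dx":0,"dy":0,"dz":0,"wx":0,"wy":0,"wz":0},{"dx":0,"dy":0,"dz":0,"wx":0,"wy":0,"wz":0}]'
python3 - <<'E'
from h import *
delta([.4465,-.0935,.25],74.65)
cv2.imwrite('pics/w2.png',eyes.snapshot('wrist')[:,:,::-1])
print(w2px('wrist',[[.4465,-.0935,.0225],[.4465+.122*.265,-.0935+.122*.964,.0225],[.4465-.122*.265,-.0935-.122*.964,.0225]]))
E
```

```text
t: 1.4
tcp_pos: [0.3855, 0.1171, 0.364]
tool_rot: [0.207, 0.978, 0.0, 0.0]
force: [0.6, 0.1, 0.1]
finger_gap: 1.001
gripper_force: 0.0
t: 2.65
tcp_pos: [0.4464, -0.0932, 0.2635]
tool_rot: [0.679, 0.734, -0.0, -0.0]
force: [-0.2, -0.1, 0.0]
finger_gap: 1.002
gripper_force: 0.0
t: 3.15
tcp_pos: [0.4466, -0.0933, 0.25]
tool_rot: [0.794, 0.607, 0.0, 0.0]
force: [0.2, -0.8, -0.4]
finger_gap: 1.002
gripper_force: 0.0
t 3.15 tcp [ 0.4466 -0.0933  0.25  ] F [ 0.22 -0.76 -0.45] shift cm [-0.03 -0.01  0.  ] rot deg [0.01 0.   0.15]
[[277.13939157 191.08860551]
 [277.56335803  31.3581941 ]
 [276.79772684 319.81163507]]
```

View pics/w2.png

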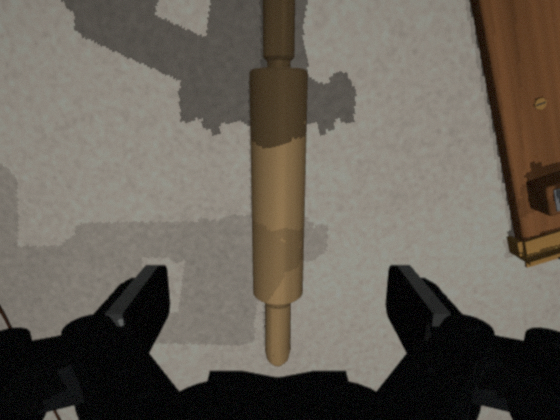

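The pin axis lies on column 278, centred between the fingers. Descend and grip.

```bash
python3 -m inch '[{"dx":0,"dy":0,"dz":3,"wx":0,"wy":0,"wz":0},{"dx":0,"dy":0,"dz":4.5,"wx":0,"wy":0,"wz":0},{"dx":0,"dy":0,"dz":4.5,"wx":0,"wy":0,"wz":0},{"dx":0,"dy":0,"dz":3,"wx":0,"wy":0,"wz":0},{"dx":0,"dy":0,"dz":1.5,"wx":0,"wy":0,"wz":0},{"dx":0,"dy":0,"dz":0.7,"wx":0,"wy":0,"wz":0},{"dx":0,"dy":0,"dz":0,"wx":0,"wy":0,"wz":0}]'
python3 -m inch '[{"dx":0,"dy":0,"dz":0,"wx":0,"wy":0,"wz":0},{"dx":0,"dy":0,"dz":0,"wx":0,"wy":0,"wz":0},{"dx":0,"dy":0,"dz":0,"wx":0,"wy":0,"wz":0},{"dx":0,"dy":0,"dz":0,"wx":0,"wy":0,"wz":0},{"dx":0,"dy":0,"dz":0,"wx":0,"wy":0,"wz":0},{"dx":0,"dy":0,"dz":0,"wx":0,"wy":0,"wz":0},{"dx":0,"dy":0,"dz":0,"wx":0,"wy":0,"wz":0},{"dx":0,"dy":0,"dz":0,"wx":0,"wy":0,"wz":0}]' 0.3 80
```

```text
t: 4.08
tcp_pos: [0.4469, -0.0934, 0.0782]
tool_rot: [0.795, 0.607, 0.0, 0.0]
force: [0.3, 0.0, 0.9]
finger_gap: 0.999
gripper_force: 0.0
t: 5.08
tcp_pos: [0.4469, -0.0933, 0.0791]
tool_rot: [0.795, 0.606, 0.0, 0.001]
force: [-0.7, 0.2, 8.3]
finger_gap: 0.504
gripper_force: 80.0
```

```bash
python3 -m inch '[{"dx":0,"dy":0,"dz":-1,"wx":0,"wy":0,"wz":0},{"dx":0,"dy":0,"dz":-3,"wx":0,"wy":0,"wz":0},{"dx":0,"dy":0,"dz":-4,"wx":0,"wy":0,"wz":0},{"dx":0,"dy":0,"dz":-4,"wx":0,"wy":0,"wz":0},{"dx":0,"dy":0,"dz":-1,"wx":0,"wy":0,"wz":0},{"dx":0,"dy":0,"dz":0,"wx":0,"wy":0,"wz":0}]'
python3 - <<'E'
from h import *
delta([.661,-.030,.21],94.2)
E
```

```text
t: 5.82
tcp_pos: [0.4464, -0.0931, 0.2082]
tool_rot: [0.795, 0.606, 0.0, 0.0]
force: [0.3, 0.6, -2.5]
finger_gap: 0.5
gripper_force: 82.0
t 5.83 tcp [ 0.4464 -0.0931  0.2082] F [ 0.26  0.58 -2.53] shift cm [11.76 19.03 -0.17] rot deg [  0.04   0.02 -19.54]
```

```bash
python3 -m inch '[{"dx":1.1,"dy":1.8,"dz":0,"wx":0,"wy":0,"wz":0},{"dx":2.2,"dy":3.6,"dz":0,"wx":0,"wy":0,"wz":0},{"dx":2.6,"dy":4.2,"dz":0,"wx":0,"wy":0,"wz":0},{"dx":2.6,"dy":4.2,"dz":0,"wx":0,"wy":0,"wz":0},{"dx":2.2,"dy":3.5,"dz":0,"wx":0,"wy":0,"wz":0},{"dx":1.1,"dy":1.7,"dz":0,"wx":0,"wy":0,"wz":0},{"dx":0,"dy":0,"dz":0,"wx":0,"wy":0,"wz":-6.5},{"dx":0,"dy":0,"dz":0,"wx":0,"wy":0,"wz":-6.5},{"dx":0,"dy":0,"dz":0,"wx":0,"wy":0,"wz":-6.5},{"dx":0,"dy":0,"dz":0,"wx":0,"wy":0,"wz":0}]'
python3 - <<'E'
from h import *
delta([.661,-.030,.21],94.2)
cv2.imwrite('pics/w3.png',eyes.snapshot('wrist')[:,:,::-1])
t=eyes.snapshot('top')[:,:,::-1]; cv2.imwrite('pics/t3full.png',t)
cv2.imwrite('pics/t3.png',cv2.resize(t[135:225,205:365],None,fx=5,fy=5,interpolation=cv2.INTER_CUBIC))
E
```

```text
t: 7.08
tcp_pos: [0.6598, -0.0295, 0.2048]
tool_rot: [0.681, 0.732, -0.001, -0.002]
force: [-0.1, 0.2, -2.9]
finger_gap: 0.501
gripper_force: 82.0
t 7.08 tcp [ 0.6598 -0.0295  0.2048] F [-0.1   0.16 -2.93] shift cm [-0.06  0.12 -0.52] rot deg [-0.29 -0.08 -0.11]
```

View pics/w3.png

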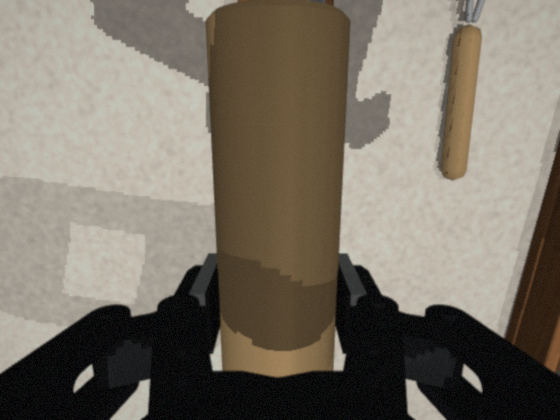

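The held barrel hides the rack in the wrist view, though it sits well in the pads. I'll overlay my rack hypothesis on the earlier top and scene pictures to check it.

```bash
cat > ov.py <<'E'
from h import *
def draw(fn,cam,box,k,c,ang):
    x0,y0,x1,y1=box; im=cv2.resize(cv2.imread(fn)[y0:y1,x0:x1],None,fx=k,fy=k,interpolation=cv2.INTER_CUBIC)
    a=np.radians(ang); Y=np.array([np.cos(a),np.sin(a)]); X=np.array([np.sin(a),-np.cos(a)])
    def poly(pts,col,cl=True):
        W=[np.r_[np.array(c)+p[0]*X+p[1]*Y,p[2]] for p in pts]
        u=(w2px(cam,W)-[x0,y0]+.5)*k-.5
        cv2.polylines(im,[np.round(u).astype(int)],cl,col,1,cv2.LINE_AA)
    poly([(-.031,-.175,.016),(.031,-.175,.016),(.031,.175,.016),(-.031,.175,.016)],(0,255,0))
    for s in(-.122,.122):
        poly([(-.016,s-.009,.08),(.016,s-.009,.08),(.016,s+.009,.08),(-.016,s+.009,.08)],(255,0,255))
        poly([(0,s,.047),(0,s,.08)],(255,255,0),False)
    return im
E
python3 - <<'E'
from ov import *
a=draw('pics/top0.png','top',(210,150,360,205),4.8,(.661,-.030),94.2)
b=draw('pics/scene0.png','scene',(165,195,325,290),3.5,(.661,-.030),94.2)
w=max(a.shape[1],b.shape[1]); f=lambda i:cv2.copyMakeBorder(i,0,0,0,w-i.shape[1],cv2.BORDER_CONSTANT)
cv2.imwrite('pics/ov.png',np.vstack([f(a),f(b)]))
E
```

```text
(no output)
```

View pics/ov.png

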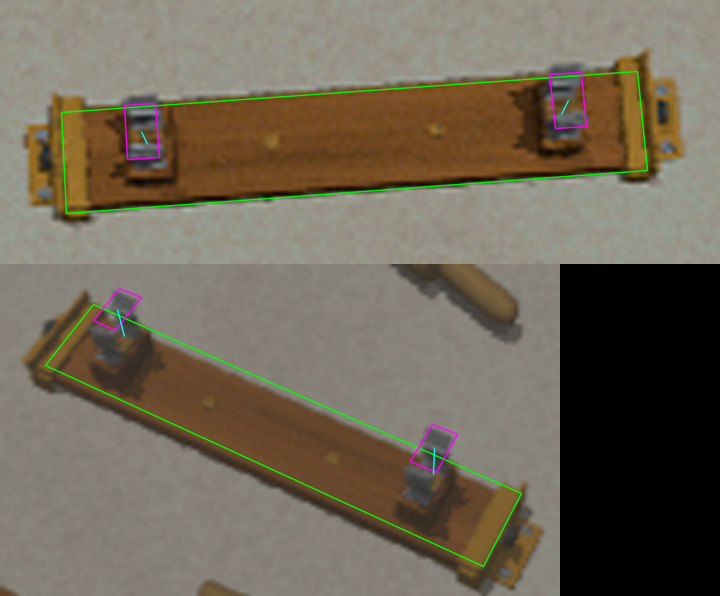

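The overlay fits within about 2 mm: the board edges align and the clips sit at most about 2 mm toward +x. I'll lower to just above the clips and compare the handles with the clips directly.

```bash
python3 -m inch '[{"dx":0,"dy":0.12,"dz":1,"wx":-0.3,"wy":0,"wz":0},{"dx":0,"dy":0,"dz":2,"wx":0,"wy":0,"wz":0},{"dx":0,"dy":0,"dz":1.5,"wx":0,"wy":0,"wz":0},{"dx":0,"dy":0,"dz":1,"wx":0,"wy":0,"wz":0},{"dx":0,"dy":0,"dz":0,"wx":0,"wy":0,"wz":0},{"dx":0,"dy":0,"dz":0,"wx":0,"wy":0,"wz":0}]'
python3 - <<'E'
from ov import *
delta([.661,-.030,.14],94.2)
for n in('top','scene'): cv2.imwrite(f'pics/{n}4.png',eyes.snapshot(n)[:,:,::-1])
a=draw('pics/top4.png','top',(210,150,360,205),4.8,(.661,-.030),94.2)
b=cv2.resize(cv2.imread('pics/scene4.png')[185:290,165:325],None,fx=3.1,fy=3.1,interpolation=cv2.INTER_CUBIC)
s=sense(); q=R.from_quat(s['tool_rot'])
for im,n,o,k in((a,'top',(210,150),4.8),(b,'scene',(165,185),3.1)):
    for e in(-.165,-.122,.122,.165):
        u=(w2px(n,s['tcp_pos']+q.apply([e,0,.0566]))[0]-o+.5)*k; cv2.circle(im,tuple(np.round(u).astype(int)),3,(0,0,255),1)
w=max(a.shape[1],b.shape[1]); f=lambda i:cv2.copyMakeBorder(i,0,0,0,w-i.shape[1],cv2.BORDER_CONSTANT)
cv2.imwrite('pics/ov4.png',np.vstack([f(a),f(b)]))
E
```

```text
t: 7.92
tcp_pos: [0.6628, -0.0297, 0.1533]
tool_rot: [0.681, 0.732, 0.002, 0.002]
force: [-0.2, -1.4, -1.7]
finger_gap: 0.505
gripper_force: 82.0
t 7.92 tcp [ 0.6628 -0.0297  0.1533] F [-0.2  -1.37 -1.65] shift cm [-0.02 -0.19  1.33] rot deg [ 0.35  0.02 -0.04]
```

View pics/ov4.png

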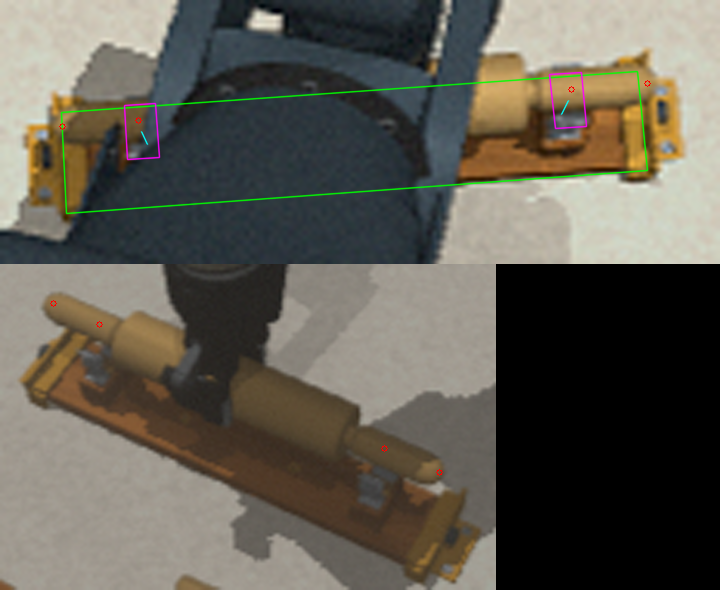

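The handles match the predicted axis (red circles) in both views and sit above the clip mouths. Continue down gently, watching the force.

```bash
python3 -m inch '[{"dx":0,"dy":0,"dz":0.4,"wx":0,"wy":0,"wz":0},{"dx":0,"dy":0,"dz":0.4,"wx":0,"wy":0,"wz":0},{"dx":0,"dy":0,"dz":0.3,"wx":0,"wy":0,"wz":0},{"dx":0,"dy":0,"dz":0,"wx":0,"wy":0,"wz":0},{"dx":0,"dy":0,"dz":0,"wx":0,"wy":0,"wz":0}]'
python3 - <<'E'
from h import *
delta([.662,-.030,.1156],94.2)
E
```

```text
t: 8.65
tcp_pos: [0.6625, -0.0296, 0.1419]
tool_rot: [0.681, 0.732, 0.002, 0.002]
force: [-0.9, -0.9, -3.2]
finger_gap: 0.505
gripper_force: 82.0
t 8.65 tcp [ 0.6625 -0.0296  0.1419] F [-0.94 -0.94 -3.22] shift cm [-0.04 -0.07  2.63] rot deg [ 0.3   0.   -0.04]
```

```bash
python3 -m inch '[{"dx":0,"dy":0,"dz":0.2,"wx":0.3,"wy":0,"wz":0},{"dx":0,"dy":0,"dz":0.2,"wx":0,"wy":0,"wz":0},{"dx":0,"dy":0,"dz":0.2,"wx":0,"wy":0,"wz":0},{"dx":0,"dy":0,"dz":0,"wx":0,"wy":0,"wz":0},{"dx":0,"dy":0,"dz":0,"wx":0,"wy":0,"wz":0}]'
python3 -m inch '[{"dx":0,"dy":0,"dz":0.15,"wx":0,"wy":0,"wz":0},{"dx":0,"dy":0,"dz":0.15,"wx":0,"wy":0,"wz":0},{"dx":0,"dy":0,"dz":0,"wx":0,"wy":0,"wz":0}]'
python3 - <<'E'
from h import *
delta([.662,-.030,.1156],94.2); print(sense()['ft_torque'])
E
```

```text
t: 9.28
tcp_pos: [0.6632, -0.0297, 0.1363]
tool_rot: [0.681, 0.732, 0.0, 0.001]
force: [2.3, -0.6, -0.7]
finger_gap: 0.499
gripper_force: 82.0
t: 9.65
tcp_pos: [0.6634, -0.0298, 0.134]
tool_rot: [0.681, 0.732, 0.001, 0.001]
force: [2.7, 1.0, 5.1]
finger_gap: 0.507
gripper_force: 82.5
t 9.65 tcp [ 0.6634 -0.0298  0.134 ] F [2.7  1.04 5.12] shift cm [-0.01 -0.15  1.84] rot deg [ 0.16  0.05 -0.03]
[ 0.09559193 -0.33501614  0.0523364 ]
```

Contact at the expected height. Fx = +2.7 N says the clips lie slightly further in +x, so I'll shift by 1 mm and press on.

```bash
python3 -m inch '[{"dx":0,"dy":0.1,"dz":0,"wx":0,"wy":0,"wz":0},{"dx":0,"dy":0,"dz":0.1,"wx":0,"wy":0,"wz":0},{"dx":0,"dy":0,"dz":0,"wx":0,"wy":0,"wz":0}]'
python3 - <<'E'
from h import *
delta([.662,-.030,.1156],94.2); print(sense()['ft_torque'])
E
```

```text
t: 10.02
tcp_pos: [0.6639, -0.0297, 0.1331]
tool_rot: [0.681, 0.732, 0.0, 0.001]
force: [0.2, -0.2, 6.2]
finger_gap: 0.506
gripper_force: 82.7
t 10.03 tcp [ 0.6639 -0.0297  0.1331] F [ 0.23 -0.23  6.22] shift cm [-0.02 -0.2   1.75] rot deg [ 0.08  0.04 -0.03]
[-0.05104586 -0.10009427 -0.01203342]
```

```bash
python3 -m inch '[{"dx":0,"dy":0,"dz":0.15,"wx":0,"wy":0,"wz":0},{"dx":0,"dy":0,"dz":0.15,"wx":0,"wy":0,"wz":0},{"dx":0,"dy":0,"dz":0,"wx":0,"wy":0,"wz":0}]'
python3 -m inch '[{"dx":0,"dy":0,"dz":0.15,"wx":0,"wy":0,"wz":0},{"dx":0,"dy":0,"dz":0.15,"wx":0,"wy":0,"wz":0},{"dx":0,"dy":0,"dz":0,"wx":0,"wy":0,"wz":0}]'
python3 -m inch '[{"dx":0,"dy":0,"dz":0.15,"wx":0,"wy":0,"wz":0},{"dx":0,"dy":0,"dz":0.15,"wx":0,"wy":0,"wz":0},{"dx":0,"dy":0,"dz":0,"wx":0,"wy":0,"wz":0}]'
```

```text
t: 10.4
tcp_pos: [0.664, -0.0297, 0.1306]
tool_rot: [0.681, 0.732, 0.0, 0.001]
force: [-0.4, 0.3, 8.9]
finger_gap: 0.502
gripper_force: 83.0
t: 10.78
tcp_pos: [0.6641, -0.0298, 0.1277]
tool_rot: [0.681, 0.732, 0.0, 0.001]
force: [0.0, 0.5, 9.8]
finger_gap: 0.499
gripper_force: 83.2
t: 11.15
tcp_pos: [0.6638, -0.0298, 0.1233]
tool_rot: [0.681, 0.733, 0.0, 0.001]
force: [2.6, 0.4, -0.3]
finger_gap: 0.498
gripper_force: 82.7
```

```bash
python3 -m inch '[{"dx":0,"dy":0,"dz":0.15,"wx":0,"wy":0,"wz":0},{"dx":0,"dy":0,"dz":0.15,"wx":0,"wy":0,"wz":0},{"dx":0,"dy":0,"dz":0,"wx":0,"wy":0,"wz":0}]'
python3 -m inch '[{"dx":0,"dy":0,"dz":0.15,"wx":0,"wy":0,"wz":0},{"dx":0,"dy":0,"dz":0.1,"wx":0,"wy":0,"wz":0},{"dx":0,"dy":0,"dz":0,"wx":0,"wy":0,"wz":0}]'
python3 -m inch '[{"dx":0,"dy":0,"dz":0.1,"wx":0,"wy":0,"wz":0},{"dx":0,"dy":0,"dz":0,"wx":0,"wy":0,"wz":0}]'
```

```text
t: 11.52
tcp_pos: [0.6633, -0.0297, 0.1192]
tool_rot: [0.681, 0.732, -0.0, -0.0]
force: [1.9, -2.1, -1.8]
finger_gap: 0.503
gripper_force: 82.4
t: 11.9
tcp_pos: [0.6621, -0.0289, 0.116]
tool_rot: [0.681, 0.732, -0.001, -0.002]
force: [-0.1, 0.7, -5.3]
finger_gap: 0.503
gripper_force: 81.8
t: 12.15
tcp_pos: [0.6629, -0.0293, 0.1159]
tool_rot: [0.681, 0.732, -0.0, -0.001]
force: [0.1, -0.1, -5.8]
finger_gap: 0.502
gripper_force: 81.8
```

```bash
python3 -m inch '[{"dx":0,"dy":0,"dz":0.1,"wx":0,"wy":0,"wz":0},{"dx":0,"dy":0,"dz":0.1,"wx":0,"wy":0,"wz":0},{"dx":0,"dy":0,"dz":0,"wx":0,"wy":0,"wz":0}]'
python3 -m inch '[{"dx":0,"dy":0,"dz":0.1,"wx":0,"wy":0,"wz":0},{"dx":0,"dy":0,"dz":0.05,"wx":0,"wy":0,"wz":0},{"dx":0,"dy":0,"dz":0,"wx":0,"wy":0,"wz":0}]'
python3 -c "
from h import *
delta([.662,-.030,.1156],94.2); print(sense()['ft_torque'])"
```

```text
t: 12.52
tcp_pos: [0.6631, -0.0294, 0.1156]
tool_rot: [0.681, 0.732, -0.0, -0.0]
force: [-4.1, 0.5, 5.4]
finger_gap: 0.503
gripper_force: 82.7
t: 12.9
tcp_pos: [0.6631, -0.0294, 0.1155]
tool_rot: [0.681, 0.732, -0.0, -0.0]
force: [-5.8, 0.1, 13.2]
finger_gap: 0.502
gripper_force: 83.5
t 12.9 tcp [ 0.6631 -0.0294  0.1155] F [-5.84  0.14 13.16] shift cm [-0.05 -0.12 -0.01] rot deg [-0.03  0.   -0.04]
[ 0.19440941  1.14925021 -0.05518125]
```

Firmly home: z = 0.1155 against 0.1156 expected, with about 13 N of press. Relieve the sideways force, then begin the pull.

```bash
python3 -m inch '[{"dx":0,"dy":-0.1,"dz":-0.1,"wx":0,"wy":0,"wz":0},{"dx":0,"dy":0,"dz":-0.1,"wx":0,"wy":0,"wz":0},{"dx":0,"dy":0,"dz":-0.1,"wx":0,"wy":0,"wz":0},{"dx":0,"dy":0,"dz":0,"wx":0,"wy":0,"wz":0}]'
python3 -m inch '[{"dx":0,"dy":0,"dz":-0.1,"wx":0,"wy":0,"wz":0},{"dx":0,"dy":0,"dz":-0.05,"wx":0,"wy":0,"wz":0},{"dx":0,"dy":0,"dz":0,"wx":0,"wy":0,"wz":0}]'
```

```text
t: 13.4
tcp_pos: [0.663, -0.0295, 0.1157]
tool_rot: [0.681, 0.732, 0.0, 0.0]
force: [0.1, 2.2, -0.4]
finger_gap: 0.504
gripper_force: 82.3
t: 13.78
tcp_pos: [0.6622, -0.0298, 0.1166]
tool_rot: [0.681, 0.732, -0.0, -0.0]
force: [-0.1, -0.1, -6.9]
finger_gap: 0.5
gripper_force: 81.8
```

```bash
for i in 1; do python3 -m inch '[{"dx":0,"dy":0,"dz":-0.05,"wx":0,"wy":0,"wz":0},{"dx":0,"dy":0,"dz":-0.05,"wx":0,"wy":0,"wz":0},{"dx":0,"dy":0,"dz":0,"wx":0,"wy":0,"wz":0}]'; done
python3 -m inch '[{"dx":0,"dy":0,"dz":-0.05,"wx":0,"wy":0,"wz":0},{"dx":0,"dy":0,"dz":0,"wx":0,"wy":0,"wz":0}]'
```

```text
t: 14.15
tcp_pos: [0.6622, -0.0297, 0.1176]
tool_rot: [0.681, 0.732, -0.0, -0.0]
force: [0.7, -0.7, -12.2]
finger_gap: 0.501
gripper_force: 82.6
t: 14.4
tcp_pos: [0.6622, -0.0296, 0.1178]
tool_rot: [0.681, 0.732, -0.0, -0.0]
force: [2.7, -1.5, -17.3]
finger_gap: 0.502
gripper_force: 83.3
```

At the lips after about 2 mm. Ease slightly to about 15 N and hold.

```bash
python3 -m inch '[{"dx":0,"dy":0,"dz":0.03,"wx":0,"wy":0,"wz":0},{"dx":0,"dy":0,"dz":0,"wx":0,"wy":0,"wz":0},{"dx":0,"dy":0,"dz":0,"wx":0,"wy":0,"wz":0}]'
```

```text
t: 14.78
tcp_pos: [0.6622, -0.0296, 0.1179]
tool_rot: [0.681, 0.732, -0.0, -0.0]
force: [3.2, 0.0, -20.7]
finger_gap: 0.497
gripper_force: 83.8
```

```bash
python3 -m inch '[{"dx":0,"dy":0,"dz":0.12,"wx":0,"wy":0,"wz":0}]'
```

```text
t: 14.9
tcp_pos: [0.6623, -0.0296, 0.1178]
tool_rot: [0.681, 0.732, -0.0, -0.0]
force: [0.2, -1.3, -11.7]
finger_gap: 0.499
gripper_force: 83.9
```

```bash
python3 -m inch '[{"dx":0,"dy":0,"dz":-0.02,"wx":0,"wy":0,"wz":0}]';python3 -m inch '[{"dx":0,"dy":0,"dz":0,"wx":0,"wy":0,"wz":0}]'
```

```text
t: 15.02
tcp_pos: [0.6622, -0.0296, 0.1179]
tool_rot: [0.681, 0.732, -0.0, -0.0]
force: [1.0, -1.9, -17.0]
finger_gap: 0.503
gripper_force: 84.0
t: 15.15
tcp_pos: [0.6623, -0.0295, 0.1179]
tool_rot: [0.681, 0.732, -0.0, -0.0]
force: [1.3, -1.0, -14.6]
finger_gap: 0.5
gripper_force: 84.0
```

```bash
for f in 1 2; do python3 -m inch '[{"dx":0,"dy":0,"dz":0,"wx":0,"wy":0,"wz":0}]' | grep force:; done
```

```text
force: [1.2, -1.1, -13.5]
gripper_force: 83.9
force: [0.2, -1.4, -13.8]
gripper_force: 83.9
```

```bash
python3 -m inch '[{"dx":0,"dy":0,"dz":-0.01,"wx":0,"wy":0,"wz":0},{"dx":0,"dy":0,"dz":0,"wx":0,"wy":0,"wz":0}]' | grep force:;python3 -m inch '[{"dx":0,"dy":0,"dz":0,"wx":0,"wy":0,"wz":0},{"dx":0,"dy":0,"dz":0,"wx":0,"wy":0,"wz":0}]' | grep force:; python3 -m inch '[{"dx":0,"dy":0,"dz":0,"wx":0,"wy":0,"wz":0},{"dx":0,"dy":0,"dz":0,"wx":0,"wy":0,"wz":0}]'
```

```text
force: [-1.8, -0.7, -12.7]
gripper_force: 83.9
force: [0.4, -1.1, -12.6]
gripper_force: 83.9
t: 16.15
tcp_pos: [0.6624, -0.0296, 0.1178]
tool_rot: [0.681, 0.732, -0.0, -0.0]
force: [-1.5, -0.9, -11.1]
finger_gap: 0.498
gripper_force: 83.9
```

Held above 11 N for over a second. One more hold, closer to 15 N, for margin.

```bash
python3 -m inch '[{"dx":0,"dy":0,"dz":-0.03,"wx":0,"wy":0,"wz":0},{"dx":0,"dy":0,"dz":0,"wx":0,"wy":0,"wz":0}]' | grep ^force:;python3 -m inch '[{"dx":0,"dy":0,"dz":0,"wx":0,"wy":0,"wz":0}]' | grep ^force:; python3 -m inch '[{"dx":0,"dy":0,"dz":0,"wx":0,"wy":0,"wz":0}]'|grep ^force:;python3 -m inch '[{"dx":0,"dy":0,"dz":0,"wx":0,"wy":0,"wz":0},{"dx":0,"dy":0,"dz":0,"wx":0,"wy":0,"wz":0}]'|grep ^force:;python3 -m inch '[{"dx":0,"dy":0,"dz":0,"wx":0,"wy":0,"wz":0},{"dx":0,"dy":0,"dz":0,"wx":0,"wy":0,"wz":0},{"dx":0,"dy":0,"dz":0,"wx":0,"wy":0,"wz":0}]'
```

```text
force: [-0.3, -0.5, -12.6]
force: [-0.9, -0.5, -13.0]
force: [-1.5, -1.4, -13.2]
force: [-1.6, -0.0, -13.5]
t: 17.27
tcp_pos: [0.6624, -0.0296, 0.1179]
tool_rot: [0.681, 0.732, -0.0, -0.0]
force: [-1.7, -1.5, -14.5]
finger_gap: 0.502
gripper_force: 84.0
```

The pull test held at 12.6–14.5 N. Lower and press gently home again.

```bash
python3 -m inch '[{"dx":0,"dy":0,"dz":0.1,"wx":0,"wy":0,"wz":0},{"dx":0,"dy":0,"dz":0.1,"wx":0,"wy":0,"wz":0},{"dx":0,"dy":0,"dz":0.1,"wx":0,"wy":0,"wz":0},{"dx":0,"dy":0,"dz":0.1,"wx":0,"wy":0,"wz":0},{"dx":0,"dy":0,"dz":0,"wx":0,"wy":0,"wz":0}]'
python3 -m inch '[{"dx":0,"dy":0,"dz":0.1,"wx":0,"wy":0,"wz":0},{"dx":0,"dy":0,"dz":0,"wx":0,"wy":0,"wz":0},{"dx":0,"dy":0,"dz":0,"wx":0,"wy":0,"wz":0}]'
```

```text
t: 17.9
tcp_pos: [0.6638, -0.0297, 0.1157]
tool_rot: [0.681, 0.732, 0.001, 0.002]
force: [-0.2, 1.0, 1.5]
finger_gap: 0.5
gripper_force: 85.4
t: 18.27
tcp_pos: [0.6638, -0.0297, 0.1156]
tool_rot: [0.681, 0.732, 0.001, 0.002]
force: [-2.3, 0.3, 7.5]
finger_gap: 0.504
gripper_force: 86.4
```

```bash
python3 -m inch '[{"dx":0,"dy":0,"dz":0,"wx":0,"wy":0,"wz":0},{"dx":0,"dy":0,"dz":0,"wx":0,"wy":0,"wz":0},{"dx":0,"dy":0,"dz":0,"wx":0,"wy":0,"wz":0},{"dx":0,"dy":0,"dz":0,"wx":0,"wy":0,"wz":0},{"dx":0,"dy":0,"dz":0,"wx":0,"wy":0,"wz":0},{"dx":0,"dy":0,"dz":0,"wx":0,"wy":0,"wz":0}]' 1
python3 -m inch '[{"dx":0,"dy":0,"dz":-0.5,"wx":0,"wy":0,"wz":0},{"dx":0,"dy":0,"dz":-1,"wx":0,"wy":0,"wz":0},{"dx":0,"dy":0,"dz":-3,"wx":0,"wy":0,"wz":0},{"dx":0,"dy":0,"dz":-4,"wx":0,"wy":0,"wz":0},{"dx":0,"dy":0,"dz":-4,"wx":0,"wy":0,"wz":0},{"dx":0,"dy":0,"dz":-3,"wx":0,"wy":0,"wz":0},{"dx":0,"dy":0,"dz":0,"wx":0,"wy":0,"wz":0}]'
python3 - <<'E'
from h import *
w=eyes.snapshot('wrist')[:,:,::-1]; s=eyes.snapshot('scene')[170:300,150:340,::-1]
s=cv2.resize(s,None,fx=420/130*.9,fy=420/130*.9,interpolation=cv2.INTER_CUBIC)[:,:]
w=cv2.resize(w,(236,177)); w=cv2.copyMakeBorder(w,0,s.shape[0]-177,0,0,cv2.BORDER_CONSTANT)
cv2.imwrite('pics/end.png',np.hstack([s,w])); print(s.shape)
E
```

```text
t: 19.02
tcp_pos: [0.6625, -0.0296, 0.1129]
tool_rot: [0.681, 0.732, -0.0, -0.0]
force: [0.4, 0.1, -0.4]
finger_gap: 0.997
gripper_force: 0.0
t: 19.9
tcp_pos: [0.664, -0.0298, 0.2721]
tool_rot: [0.681, 0.732, 0.002, 0.003]
force: [0.5, -0.3, 0.2]
finger_gap: 0.997
gripper_force: 0.0
(378, 552, 3)
```

View pics/end.png

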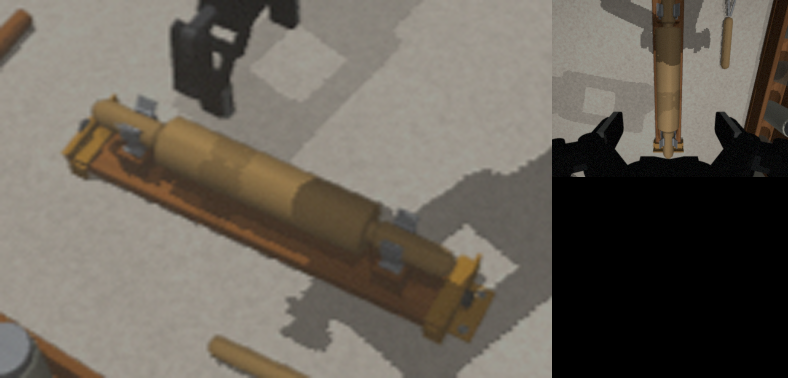

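The pin sits in both clips, with handles between the jaws at about (135,125) and (395,240), level, and the gripper is clear above. Sign off.

```bash
python3 -c "
from station import workorder
print(workorder.sign_off())"
```

```text
the job is handed in; nothing more can be done
None
```

The pin is home in both clips and let go, and the job is handed in with no verdict returned: the pull held at 11–17 N for over two seconds, but one noisy reading just before that hit 20.7 N, over your 20 N limit (the run fails over 21 N).

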